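# Swap the cells in a battery charger from a full sloped rack

## Task

The blue cell in the charger is full and the two orange cells are flat: put both orange cells from the sloped rack on charge, one in each bay, and the full blue cell into one of the rack's compartments. In the charger a cell lies fully down in its bay, + end (white collar and nub) against the fixed + contact at the display end, flat end clamped by the spring slider. Leave the two blue cells in the rack where they are, and do not disturb the jar, flask and stapler.

Things in the scene. Friction and masses are not known exactly. Their poses are not given: they have to be found in the camera images.
- orange_1_mid (a point): Orange-sleeved round battery cell, at first in one compartment of the rack: 26 mm diameter, 68 mm long, 95 g. Point: its centre, on the axis. Its x axis runs along the cell to the + end, which has a white collar 6 mm wide and a steel nub 10 mm across and 2.5 mm long (part of the 68 mm); the other end is flat. In the rack the + end may be uphill or downhill
- orange_1_nub (a point): Tip of the + nub of orange_1, on its axis, 34 mm from its centre
- orange_2_mid (a point): Orange-sleeved round battery cell, at first in one compartment of the rack: 26 mm diameter, 68 mm long, 95 g. Point: its centre, on the axis. Its x axis runs along the cell to the + end, which has a white collar 6 mm wide and a steel nub 10 mm across and 2.5 mm long (part of the 68 mm); the other end is flat. In the rack the + end may be uphill or downhill
- orange_2_nub (a point): Tip of the + nub of orange_2, on its axis, 34 mm from its centre
- blue_1_mid (a point): Blue-sleeved round battery cell, at first in one compartment of the rack: 26 mm diameter, 68 mm long, 95 g. Point: its centre, on the axis. Its x axis runs along the cell to the + end, which has a white collar 6 mm wide and a steel nub 10 mm across and 2.5 mm long (part of the 68 mm); the other end is flat. In the rack the + end may be uphill or downhill
- blue_2_mid (a point): Blue-sleeved round battery cell, at first in one compartment of the rack: 26 mm diameter, 68 mm long, 95 g. Point: its centre, on the axis. Its x axis runs along the cell to the + end, which has a white collar 6 mm wide and a steel nub 10 mm across and 2.5 mm long (part of the 68 mm); the other end is flat. In the rack the + end may be uphill or downhill
- blue_3_mid (a point): Blue-sleeved round battery cell, at first seated in the left bay of the charger, which has finished charging it: 26 mm diameter, 68 mm long, 95 g. Point: its centre, on the axis. Its x axis runs along the cell to the + end, which has a white collar 6 mm wide and a steel nub 10 mm across and 2.5 mm long (part of the 68 mm); the other end is flat. In the rack the + end may be uphill or downhill
- rack: Grey sloped rack on a wire stand, fixed to the desk: 228 mm wide (its y), 105 mm deep (its x), 85 mm high at the back. Origin on the desk under its middle, z up; its floor rises 25 degrees towards its +x. Four compartments side by side at y = -84, -28, 28, 84 mm; a cell in it lies along the slope, centre at x = 0, z = 53 mm, lower end against the low front wall
- lane_1 (a point): Compartment 1 of the rack (of 4, counted from its -y side): where the centre of the cell in it lies, z = 53 mm; axes as the rack. The cell may be up to 9 mm farther uphill. Square to the slope, the floor beside a cell lies 9.5 mm below the cell's axis (a shallow cradle carries the cell). (continued at compartment 2)
- lane_2 (a point): Compartment 2 of the rack (of 4, counted from its -y side): where the centre of the cell in it lies, z = 53 mm; axes as the rack. The cell may be up to 9 mm farther uphill. Divider and side walls, 3 mm thick, half-way between cells, rise 7.5 mm above the cells' axes, but are cut away to the floor along the middle 50 mm of each cell. Neighbouring cells are 30 mm apart, surface to surface
- lane_3 (a point): Compartment 3 of the rack (of 4, counted from its -y side): where the centre of the cell in it lies, z = 53 mm; axes as the rack. The cell may be up to 9 mm farther uphill. 
- lane_4 (a point): Compartment 4 of the rack (of 4, counted from its -y side): where the centre of the cell in it lies, z = 53 mm; axes as the rack. The cell may be up to 9 mm farther uphill. The front wall rises 7 mm, the back wall 13 mm above the cell's axis, square to the slope
- charger: Black two-bay battery charger, fixed to the desk: 136 mm (its x) by 112 mm, deck 22 mm high. Origin on the desk under its middle, z up, x towards the head end with the display, red plus marks and the two fixed steel + contacts (faces at x = 44 mm). The bays run along x at y = +28 (left) and -28 mm (right); each has a spring slider at its other end
- left_bay (a point): Where the centre of a cell seated in the left bay lies, 31.5 mm above the desk; x axis towards the + contact, the way the cell's + end must point. A shallow cradle centres the cell; the deck beside it lies 9.5 mm below the cell's axis
- left_plus (a point): Centre of the face of the fixed + contact of the left bay, touched by the nub of a seated cell. The contact reaches 4 mm above this point, the head behind it 3 mm
- left_slider (a joint): Spring slider (minus contact) of the left bay, in m: 0 at rest, its face then 58 mm from the + contact; grows as it is pushed back from it, to 0.030 at most. Spring force towards the + contact 2.2 N at 0, 4.4 N at 0.010 (where a seated cell holds it), 5.7 N at 0.016
- left_slider_face (a point): Centre of the left slider's face, at the height of a seated cell's axis. The slider is an upright tab 24 mm wide and 7 mm thick that reaches 24 mm above this point, so a cell held just higher than the + contact can still push it back with its flat end
- right_bay (a point): Where the centre of a cell seated in the right bay lies, 31.5 mm above the desk; x axis towards the + contact, the way the cell's + end must point. A shallow cradle centres the cell; the deck beside it lies 9.5 mm below the cell's axis
- right_plus (a point): Centre of the face of the fixed + contact of the right bay, touched by the nub of a seated cell. The contact reaches 4 mm above this point, the head behind it 3 mm
- right_slider (a joint): Spring slider (minus contact) of the right bay, in m: 0 at rest, its face then 58 mm from the + contact; grows as it is pushed back from it, to 0.030 at most. Spring force towards the + contact 2.2 N at 0, 4.4 N at 0.010 (where a seated cell holds it), 5.7 N at 0.016
- right_slider_face (a point): Centre of the right slider's face, at the height of a seated cell's axis. The slider is an upright tab 24 mm wide and 7 mm thick that reaches 24 mm above this point, so a cell held just higher than the + contact can still push it back with its flat end
- jar_mid (a point): Small glass jar with steel lid, 58 mm diameter, 83 mm high, between rack and charger. Point at its centre, half-way up. Must not be disturbed
- flask_mid (a point): Wine-red steel flask, 65 mm diameter, 195 mm high, behind the work. Point at its centre, half-way up. Must not be disturbed
- desk_stapler_mid (a point): Black desk stapler, 131 x 38 x 43 mm, behind the work on the right, its x along its length. Point at its centre, half-way up. Must not be disturbed
Things that resemble listed ones, but are neither listed nor needed, are in the scene too. Leave any pink or turquoise look-alike of the part that bears orange_1_mid alone.

How it is judged:
By the outcome, as a careful person would: the job done as asked, in the order asked, and still so for the second after the job is handed in, with the robot touching nothing.
It also fails if it takes over 67 s, if anything falls off the work surface, if the arm or the gripper's body presses on something with over 40 N, if the wrist force passes 120 N, or if a joint passes its speed limit or range.

## Robot

A 6-joint arm with a two-finger parallel gripper is mounted at the origin on the work surface; the furniture and walls round the work are solid. World frame = base frame: x ahead of the robot, y to its left, z up, the work surface at z = 0. Lengths are in m, angles in rad, forces in N, time in s.
With the tool pointing down it reaches from about 0.25 to 0.775 m from the base axis. Payload 8.9 kg.
Tool frame: the origin (TCP) lies between the finger pads; the fingertips stand bot.tip_reach ahead of it and the grasp point (between the pads) lies 11 mm behind it (bot.tip_reach is the distance from the TCP to the fingertips, in m); z points along the fingers, y is the line along which they close (so a half turn about z gives the same grasp; the last joint's range is limited). The gripper opens to 85 mm and grips with 20 to 120 N. Pads are 22 mm wide; open, the fingers measure 114 mm over their backs; the gripper's body (76 mm by 85 mm) begins 54 mm behind the grasp point. The pads swing forward as they close: fully open they stand 13 mm farther back than shut.
Start: joints at [-1.356, 0.291, -0.153, 1.127, 0, 1.431], TCP at [0.182, -0.492, 0.239] pointing down, gripper open.
Joint ranges: [-2.52, 2.52], [-0.91, 1.74], [-1.3, 1.37], [-1.96, 2.02], [-1.52, 1.47], [-3.14, 3.14]. Speed limits (rad/s): [2.22, 2.22, 2.79, 3.14, 3.14, 3.14].

## Interface

Orientations are given as a unit quaternion [x, y, z, w].
In Python, from rig import bot gives the robot as it stands.
- The arm moves only by the tool arm_command, never from a script. Its argument "targets" is a list of rows, each a list of 3 entries, a list of its own where there are three numbers: the opening, from -1 (shut) to 1 (fully open), then the shift along the tool's x, y, z in units of 80 mm (1.0 is 80 mm), then the turn about the tool's z in units of 45 degrees (1.0 is 45 degrees). A call has 1 to 10 rows; each row shifts and turns the commanded pose from where the row before left it, along the tool's axes as they then stand; what a row does not reach is not made up. A row lasts 1/8 s, in which the tool goes at most 62.5 mm and 10.7 degrees, less where a joint would pass 70% of its speed; a pose out of reach is approached as far as the arm can. A call with a number of a shift or a turn outside -1 to 1 is refused whole. A call with a gripper value outside its range is refused whole. The fingers move at their own pace and stop on an object; "squeeze" is the grip in N (left out, the last holds). Time passes only in rows, so rows that do not move let the fingers close. It gives the time, the measured TCP pose, the force, the opening and the grip force at its end, in the units of the state.
- bot.get_obs(): the state, without advancing time (a new reading comes with each control period).
- bot.get_image(name): name is "scene" or "top"; returns a dict with "frame" (420x560x3 uint8, blue, green, red), "fov_y" (degrees; the focal length in pixels is half the picture's height over the tangent of half this angle, whatever the lens; pixels are square), "cx", "cy" (the principal point, pixels), "rvec" (rotation vector, rad) and "tvec" (3), from world to camera coordinates, as OpenCV has them. Camera axes: x right, y down, z forward; pixel columns grow to the right and rows downward; lengths in m; the calibration is good to about 2 mm. A picture is of the moment at which its call begins. There is no depth.
- bot.sign_off(): hands the job in; it is judged then, once.
Trained networks look in a picture, given as the dict that the camera call returned (one of the last four; its "shot" number tells which), for a name from the list of things; names that differ only in an ending like _2 or _b are one class to them, and where a whole thing is asked for, a point or a joint stands for the part that bears it (a point fixed in the world has none). Each returns a list of dicts, best first, with "conf" (0 to 1); they miss things now and then, are a little off and sometimes report something else, mostly with a low value. They report only what shows in the picture. A call takes as long as a camera call. They do not tell look-alikes from the thing itself.
- bot.spot_in(picture, name): "xy" ([column, row] in pixels, amid what is visible of it).
- bot.silhouettes(picture, name): "pixels" (420x560 bool, what is visible of it) and "xy" ([column, row] in pixels, amid what is visible of it).
The state is a dict: "time_s": time; "q": joint angles; "joint_vel": joint speeds; "tau": joint torques, N m; "eef_pos": TCP position; "orientation": TCP orientation; "force": force on the tool from outside, world axes, zero at the start; "ft_torque": the same for the moment, N m; "gripper_width": finger opening in m; "gripper_force": force on a finger pad.
Only numpy, scipy, OpenCV 4.12 (cv2) and the standard library are available. Lean on these libraries where they do the work, as an engineer would, in place of code of your own. Each camera call takes 0.05 s, during which the arm holds its last target. There are 200 camera calls.

## Working session

There is one attempt and no reset: what is moved stays moved. The work goes in short steps, Python scripts to look and compute and a tool call to move; the robot and the scene stay as the last step left them, time stands still between calls to the robot, and variables do not carry over. Pictures are saved under pics/ and viewed, at most 10 in all, crops included, and the job is handed in when it is done.

Besides the shell and the picture viewer there is one more tool, called after "Emit:" by a JSON object that holds its "op" and its "data". arm_command: Moves the arm, as the interface text tells. Its arguments: {"type":"object","properties":{"targets":{"type":"array"},"squeeze":{"type":"number"}},"required":["targets"]}

```bash
mkdir -p pics; ls; python3 - <<'E'
from rig import bot
import cv2,numpy as np
o=bot.get_obs(); print({k:np.round(v,3).tolist() for k,v in o.items()}, bot.tip_reach)
for n in ("scene","top"):
    p=bot.get_image(n); cv2.imwrite(f"pics/{n}0.png",p["frame"])
    print(n,p["fov_y"],p["cx"],p["cy"],p["rvec"],p["tvec"])
    for t in ("orange_1_mid","orange_1_nub","blue_1_mid","rack","charger","left_slider","left_plus","jar_mid","flask_mid","desk_stapler_mid"):
        print(t,[(np.round(d["xy"]).tolist(),round(d["conf"],2)) for d in bot.spot_in(p,t)])
E
```

```text
pics
{'time_s': 0.0, 'q': [-1.356, 0.291, -0.154, 1.127, -0.0, 1.432], 'joint_vel': [-0.001, -0.0, -0.0, -0.001, -0.002, -0.001], 'tau': [0.004, -53.714, 33.138, 0.016, 0.0, 0.0], 'eef_pos': [0.182, -0.492, 0.239], 'orientation': [0.984, 0.176, -0.0, -0.001], 'force': [-0.255, -0.59, 0.383], 'ft_torque': [-0.043, 0.013, 0.013], 'gripper_force': 0.0, 'gripper_width': 0.086} 0.008
scene 47.79539363923642 279.7428024025446 208.95738894226662 [ 1.91084044 -0.87138534  0.53141214] [-0.37803886  0.27156261  0.67063497]
orange_1_mid [([149.0, 244.0], 0.73), ([222.0, 212.0], 0.7), ([308.0, 259.0], 0.65), ([284.0, 239.0], 0.55)]
orange_1_nub [([306.0, 258.0], 0.81), ([286.0, 240.0], 0.75), ([148.0, 246.0], 0.71)]
blue_1_mid []
rack [([325.0, 271.0], 0.79), ([334.0, 268.0], 0.75)]
charger [([225.0, 216.0], 0.75), ([306.0, 258.0], 0.73)]
left_slider [([206.0, 206.0], 0.44), ([334.0, 269.0], 0.18)]
left_plus [([222.0, 218.0], 0.8)]
jar_mid [([251.0, 247.0], 0.82)]
flask_mid [([348.0, 184.0], 0.9)]
desk_stapler_mid []
top 56.607241766465634 283.00320738884005 207.62055781973254 [ 2.16271213 -2.12976776  0.20977086] [-0.05909663  0.55331372  0.82733043]
orange_1_mid [([272.0, 202.0], 0.84), ([322.0, 237.0], 0.71), ([349.0, 229.0], 0.71), ([177.0, 292.0], 0.6), ([270.0, 241.0], 0.25)]
orange_1_nub [([178.0, 293.0], 0.6), ([275.0, 199.0], 0.59), ([327.0, 235.0], 0.58), ([361.0, 225.0], 0.35)]
blue_1_mid [([403.0, 222.0], 0.79)]
rack [([361.0, 224.0], 0.76)]
charger [([193.0, 209.0], 0.86)]
left_slider [([178.0, 219.0], 0.54)]
left_plus [([196.0, 209.0], 0.8)]
jar_mid [([268.0, 244.0], 0.69)]
flask_mid [([292.0, 119.0], 0.83), ([365.0, 223.0], 0.24)]
desk_stapler_mid [([356.0, 134.0], 0.93)]
```

```bash
python3 - <<'E'
import cv2
a=cv2.imread("pics/top0.png")[100:340,120:460]; cv2.imwrite("pics/top0c.png",cv2.resize(a,None,fx=2.35,fy=2.35,interpolation=cv2.INTER_CUBIC))
a=cv2.imread("pics/scene0.png")[120:330,110:400]; cv2.imwrite("pics/scene0c.png",cv2.resize(a,None,fx=2.7,fy=2.7,interpolation=cv2.INTER_CUBIC))
E
```

```text
(no output)
```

View pics/top0c.png

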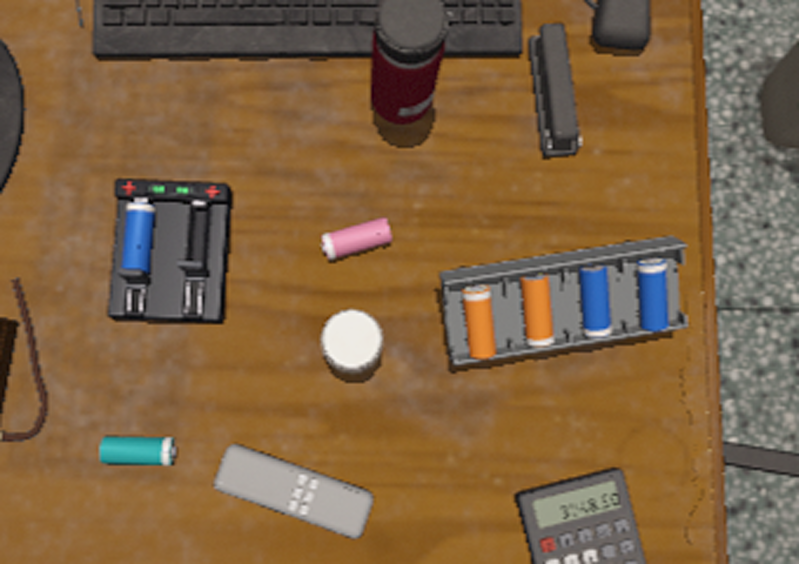

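View pics/scene0c.png

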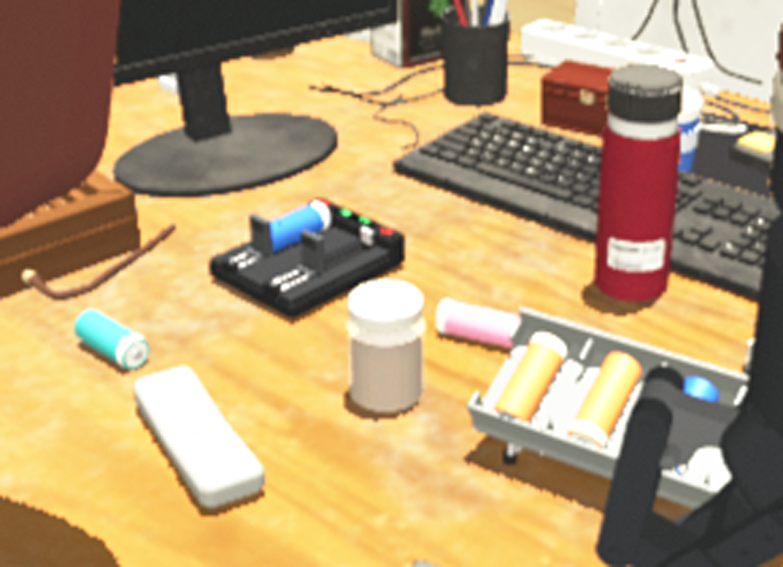

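Left to right in the full top image there are six candidates.
- **Orange, (324,237):** rack lane 4, + end uphill.
- **Orange, (349,231):** lane 3, + end downhill.
- **Blue, (373,228) and (398,225):** lanes 2 and 1, which must stay.
- **Blue_3, (178,201):** left bay.
- **Pink (272,202) and turquoise (178,291):** loose decoys on the desk.

The two orange-sleeved cells in the rack fit the description. The crops confirm this.

```bash
cat > h.py <<'E'
import cv2,numpy as np
from scipy.optimize import minimize
from scipy.ndimage import gaussian_filter
S=8
def cam(p):
    f=210/np.tan(np.radians(p["fov_y"]/2))
    return np.array([[f,0,p["cx"]],[0,f,p["cy"]],[0,0,1.]]),np.array(p["rvec"]),np.array(p["tvec"])
def proj(p,P):
    K,r,t=cam(p); return cv2.projectPoints(np.array(P,float).reshape(-1,3),r,t,K,None)[0].reshape(-1,2)
def onplane(p,uv,z):
    K,r,t=cam(p); R=cv2.Rodrigues(r)[0]; c=-R.T@t; d=R.T@np.linalg.inv(K)@np.array([*uv,1.])
    return c+d*(z-c[2])/d[2]
def cyl(c,yaw,pitch,a,b,r=.013):
    ax=np.array([np.cos(pitch)*np.cos(yaw),np.cos(pitch)*np.sin(yaw),np.sin(pitch)])
    u=np.array([-np.sin(yaw),np.cos(yaw),0]); v=np.cross(ax,u); th=np.linspace(0,2*np.pi,40)
    ring=r*(np.cos(th)[:,None]*u+np.sin(th)[:,None]*v)
    return np.vstack([c+ax*a+ring,c+ax*b+ring])
def colmask(p,col):
    h=cv2.cvtColor(p["frame"],cv2.COLOR_BGR2HSV)
    lo,hi={"orange":((6,150,90),(20,255,255)),"blue":((100,140,60),(125,255,255))}[col]
    return cv2.inRange(h,lo,hi)
def blob(m,uv):
    n,l,s,c=cv2.connectedComponentsWithStats(m)
    i=1+np.argmin([np.hypot(*(c[k]-uv))+(s[k,4]<40)*1e3 for k in range(1,n)]); return (l==i).astype(np.uint8),s[i,4]
def fit(p,m,z,yaw0,pitch,sign=1,free_pitch=False):
    """pose of a cell whose sleeve mask is m; axis height z at its centre; pitch/yaw of + axis"""
    ys,xs=np.nonzero(m); ctr=np.array([xs.mean(),ys.mean()]); g0=onplane(p,ctr,z)
    o=np.floor(ctr)-30; M=gaussian_filter(cv2.resize(m[int(o[1]):int(o[1])+60,int(o[0]):int(o[0])+60].astype(float),None,fx=S,fy=S,interpolation=cv2.INTER_LINEAR),3)
    def cost(v):
        P=cyl(np.array([v[0],v[1],z]),v[2],pitch if not free_pitch else v[3],-.034,.0255)
        h=cv2.convexHull(((proj(p,P)-o+.5)*S-.5).astype(np.float32)); I=np.zeros(M.shape,np.uint8)
        cv2.fillConvexPoly(I,np.round(h*16).astype(np.int32),1,shift=4)
        return ((gaussian_filter(I.astype(float),3)-M)**2).sum()/M.sum()
    x0=[g0[0]+.004*np.cos(yaw0),g0[1]+.004*np.sin(yaw0),yaw0]+([pitch] if free_pitch else [])
    sx=np.array([x0]+[np.array(x0)+d for d in np.diag([.006,.006,.1,.15][:len(x0)])])
    r=minimize(cost,x0,method="Nelder-Mead",options=dict(initial_simplex=sx,xatol=1e-5,fatol=1e-5))
    return r.x,r.fun
E
python3 - <<'E'
from h import *; from rig import bot
p=bot.get_image("top"); s=bot.get_image("scene")
t=np.radians(25)
for n,col,uv,z,y0,pt in [("o4","orange",(324,237),.053,.1,t),("o3","orange",(349,231),.053,np.pi+.1,-t),("b2","blue",(373,228),.053,np.pi+.1,-t),("b1","blue",(398,225),.053,.1,t),("b3","blue",(178,201),.0315,-.05,0)]:
    m,a=blob(colmask(p,col),uv); print(n,a,np.round(fit(p,m,z,y0,pt),4) if 0 else [np.round(v,4) for v in fit(p,m,z,y0,pt)])
for n,col,uv,z,y0,pt in [("o4","orange",(307,259),.053,.1,t),("o3","orange",(336,267),.053,np.pi+.1,-t),("b3","blue",(221,203),.0315,-.05,0)]:
    m,a=blob(colmask(s,col),uv); print("scene",n,a,[np.round(v,4) for v in fit(s,m,z,y0,pt)])
print("jar lid",onplane(p,(269,245),.083),"flask top",onplane(p,(295,110),.195),"pink",onplane(p,(272,202),.013))
E
```

```text
o4 276 [array([ 0.4882, -0.1408,  0.1765]), np.float64(0.148)]
o3 285 [array([ 0.5003, -0.1957,  3.3186]), np.float64(0.1216)]
b2 278 [array([ 0.5091, -0.251 ,  3.3122]), np.float64(0.1509)]
b1 270 [array([ 0.5174, -0.3061,  0.1682]), np.float64(0.1849)]
b3 290 [array([ 0.5691,  0.1868, -0.0316]), np.float64(0.0878)]
scene o4 104 [array([ 0.5206, -0.0892, -0.6546]), np.float64(3.1322)]
scene o3 328 [array([ 0.4117, -0.2178,  1.163 ]), np.float64(0.4321)]
scene b3 109 [array([0.5688, 0.1814, 0.3927]), np.float64(1.0418)]
jar lid [ 0.4674639  -0.02108916  0.083     ] flask top [ 0.72182532 -0.0675149   0.195     ] pink [ 0.57281628 -0.02562142  0.013     ]
```

Emit:
{"op": "arm_command", "data": {"targets": [[0,[0,0,0],0.228],[0,[0.5,-0.3,0],0],[0,[0.5,-0.3,0],0],[0,[0.5,-0.3,0],0],[0,[0.5,-0.3,0],0],[0,[0.5,-0.35,0.1],0],[0,[0.5,-0.35,0.2],0],[0,[0.5,-0.35,0.3],0],[0,[0.5,-0.35,0.3],0],[0,[0.5,-0.3,0.3],0]], "squeeze": 25}}

```text
time_s: 2.45
eef_pos: [0.4972, -0.2001, 0.1427]
orientation: [0.996, 0.087, 0.0, 0.0]
force: [-0.1, -1.0, -0.6]
gripper_width: 0.0426
gripper_force: 0.0
```

```bash
cat >> h.py <<'E'
CH=np.array([.5691,.1868,-.0316])   # left bay centre, charger yaw
RK=np.radians(10.0)
def state():
    from rig import bot
    o=bot.get_obs(); q=o["orientation"]; return np.array(o["eef_pos"]),2*np.arctan2(q[1],q[0]),o
def to(x,y,z,yaw):
    """shift in tool units at the present yaw, and turn units, to reach a target"""
    p,w,o=state(); d=np.array([x,y,z])-p; c,s=np.cos(w),np.sin(w)
    tx,ty=(d[0]*c+d[1]*s)/.08,(d[0]*s-d[1]*c)/.08
    print("t %.2f pos %s yaw %.4f w %.4f gf %.1f F %s"%(o["time_s"],np.round(p,4),w,o["gripper_width"],o["gripper_force"],np.round(o["force"],1)))
    a=-(yaw-w); a=(a+np.pi)%(2*np.pi)-np.pi
    print("shift %.3f %.3f %.3f turn %.3f"%(tx,ty,-d[2]/.08,a/(np.pi/4)))
E
python3 - <<'E'
from h import *; from rig import bot
to(.5003,-.1957,.062,.1749); print(bot.tip_reach, np.round(bot.get_obs()["q"],3))
p=bot.get_image("top"); cv2.imwrite("pics/t1.png",p["frame"])
# charger overlay from CH
I=cv2.imread("pics/top0.png"); c,s=np.cos(CH[2]),np.sin(CH[2]); R=np.array([[c,-s],[s,c]])
o=CH[:2]-R@[.010,.028]; print("charger origin",o)
def q(pts,z): return np.array([[*(o+R@a),z] for a in pts])
L=[q([(-.068,-.056),(.068,-.056),(.068,.056),(-.068,.056)],.022)]+[q([(.044,y-.005),(.044,y+.005),(-.014,y+.012),(-.014,y-.012)],.0315) for y in (.028,-.028)]
x0,y0,k=160,165,8
C=cv2.resize(I[y0:y0+75,x0:x0+75],None,fx=k,fy=k,interpolation=cv2.INTER_CUBIC)
for l in L: cv2.polylines(C,[np.round((proj(p,l)-[x0,y0]+.5)*k).astype(int)],True,(0,255,255),1)
cv2.imwrite("pics/ch.png",C)
E
```

```text
t 2.45 pos [ 0.4972 -0.2001  0.1427] yaw 0.1749 w 0.0426 gf 0.0 F [-0.1 -1.  -0.6]
shift 0.048 -0.048 1.009 turn 0.000
0.008 [-0.519  0.385 -0.285  0.901 -0.     2.448]
charger origin [0.55822034 0.15912993]
```

View pics/ch.png

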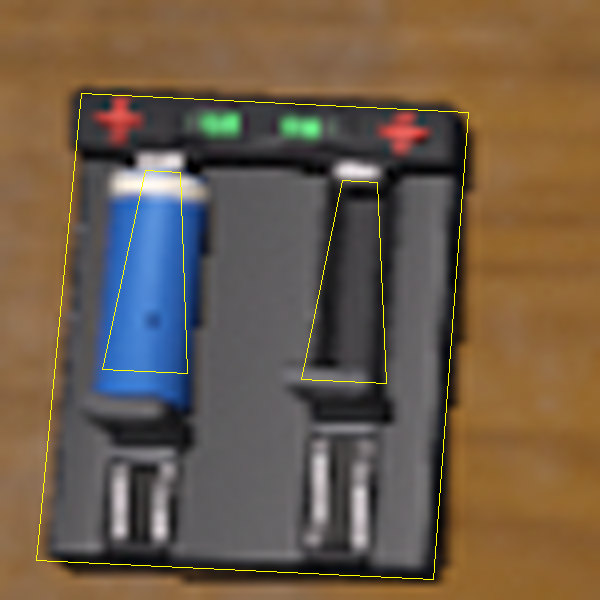

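The overlay shows contacts at (161,162) and (357,162) against the model at (162,170) and (360,180), and the slider and edges also line up within about 1 mm. I'll go down on the lane 3 orange cell.

Emit:
{"op": "arm_command", "data": {"targets": [[0,[0.048,-0.048,0.25],0],[0,[0,0,0.4],0],[0,[0,0,0.3],0],[0,[0,0,0.06],0],[0,[0,0,0],0]]}}

```text
time_s: 3.12
eef_pos: [0.4994, -0.1972, 0.0629]
orientation: [0.996, 0.087, 0.0, 0.0]
force: [0.2, 0.1, 0.3]
gripper_width: 0.0427
gripper_force: 0.0
```

```bash
python3 - <<'E'
from h import *; from rig import bot
to(.5003,-.1957,.058,.1749); print(bot.tip_reach)
p=bot.get_image("scene"); cv2.imwrite("pics/s1.png",cv2.resize(p["frame"][200:340,220:420],None,fx=4,fy=4,interpolation=cv2.INTER_CUBIC))
E
```

```text
t 3.12 pos [ 0.4994 -0.1972  0.0629] yaw 0.1747 w 0.0427 gf 0.0 F [0.2 0.1 0.3]
shift 0.014 -0.016 0.061 turn -0.000
0.008
```

View pics/s1.png

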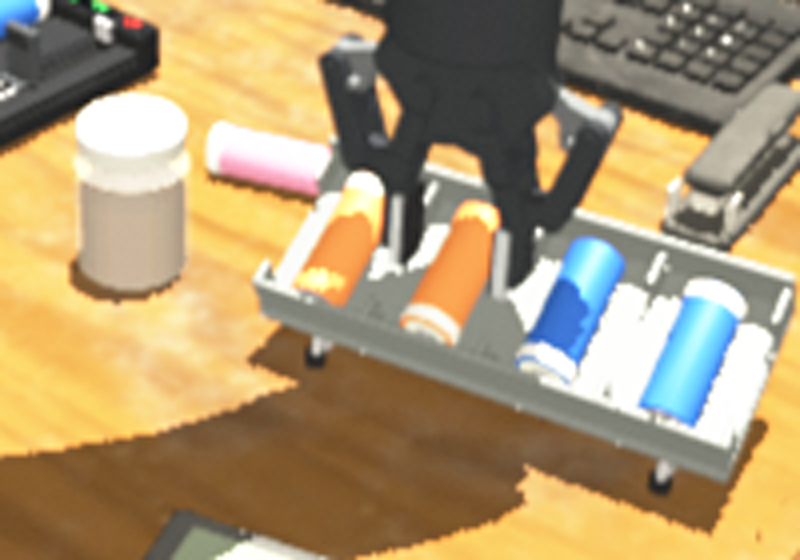

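The view shows the fingers at (400,215) and (505,250) straddling the lane 3 orange cell, clear of its neighbours.

Emit:
{"op": "arm_command", "data": {"targets": [[0,[0.014,-0.016,0.06],0],[-0.5,[0,0,0],0],[-0.5,[0,0,0],0],[-0.5,[0,0,0],0]], "squeeze": 30}}

```text
time_s: 3.68
eef_pos: [0.5006, -0.1967, 0.0584]
orientation: [0.996, 0.087, 0.0, 0.001]
force: [-0.5, -6.4, 2.2]
gripper_width: 0.0247
gripper_force: 30.4
```

Emit:
{"op": "arm_command", "data": {"targets": [[-0.1,[0,0,0],0],[-0.1,[0,0.01,0.02],0],[-0.1,[0,0,0.03],0]]}}

```text
time_s: 4.05
eef_pos: [0.5001, -0.1961, 0.0535]
orientation: [0.996, 0.087, -0.0, -0.0]
force: [0.7, -0.2, 0.4]
gripper_width: 0.0382
gripper_force: 0.0
```

Emit:
{"op": "arm_command", "data": {"targets": [[-0.5,[0,0,0],0],[-0.5,[0,0,0],0],[-0.5,[0,0,0],0]]}}

```text
time_s: 4.42
eef_pos: [0.5, -0.1968, 0.0538]
orientation: [0.996, 0.087, -0.0, 0.0]
force: [-4.5, -3.9, 3.9]
gripper_width: 0.0248
gripper_force: 33.4
```

Emit:
{"op": "arm_command", "data": {"targets": [[-0.5,[-0.046,0,-0.1],0],[-0.5,[-0.07,0,-0.15],0],[-0.5,[-0.07,0,-0.15],0],[-0.5,[0,0,-0.4],0],[-0.5,[0,0,-0.3],0]]}}

```text
time_s: 5.05
eef_pos: [0.4856, -0.199, 0.1437]
orientation: [0.996, 0.087, 0.001, 0.0]
force: [0.2, -0.1, -1.1]
gripper_width: 0.0248
gripper_force: 30.8
```

```bash
cat >> h.py <<'E'
def rows(tgt,n,start=None):
    """n equal rows (tool units) from the present or given pose to tgt=(x,y,z,yaw)"""
    if start is None: p,w,_=state(); start=[*p,w]
    a=np.array(start,float); b=np.array(tgt,float); st=(b-a)/n; out=[]
    for i in range(n):
        w=a[3]+i*st[3]; c,s=np.cos(w),np.sin(w)
        out.append([[round(float(v),3) for v in ((st[0]*c+st[1]*s)/.08,(st[0]*s-st[1]*c)/.08,-st[2]/.08)],round(float(-st[3]/(np.pi/4)),3)])
    print("from",np.round(start,4)); [print(r) for r in out]
RB=np.array([.5582,.1591])+np.array([[np.cos(-.0316),np.sin(.0316)],[np.sin(-.0316),np.cos(-.0316)]])@[.010,-.028]
E
python3 - <<'E'
from h import *; from rig import bot
print(RB,np.round(bot.get_obs()["q"],2)); to(.63,.045,.16,3.11)
rows([.63,.045,.15,3.110],16)
p=bot.get_image("scene"); cv2.imwrite("pics/s2.png",cv2.resize(p["frame"][150:300,220:420],None,fx=4,fy=4))
E
```

```text
[0.56731035 0.13079803] [-0.53  0.36 -0.31  0.89  0.    2.44]
t 5.05 pos [ 0.4856 -0.199   0.1437] yaw 0.1746 w 0.0248 gf 30.8 F [ 0.2 -0.1 -1.1]
shift 2.308 -2.690 -0.204 turn -3.737
from [ 0.4856 -0.199   0.1437  0.1746]
[[0.144, -0.168, -0.005], -0.234]
[[0.173, -0.139, -0.005], -0.234]
[[0.195, -0.105, -0.005], -0.234]
[[0.211, -0.068, -0.005], -0.234]
[[0.22, -0.028, -0.005], -0.234]
[[0.221, 0.012, -0.005], -0.234]
[[0.215, 0.052, -0.005], -0.234]
[[0.202, 0.091, -0.005], -0.234]
[[0.182, 0.126, -0.005], -0.234]
[[0.156, 0.157, -0.005], -0.234]
[[0.125, 0.183, -0.005], -0.234]
[[0.089, 0.203, -0.005], -0.234]
[[0.051, 0.216, -0.005], -0.234]
[[0.011, 0.221, -0.005], -0.234]
[[-0.03, 0.219, -0.005], -0.234]
[[-0.07, 0.21, -0.005], -0.234]
```

View pics/s2.png

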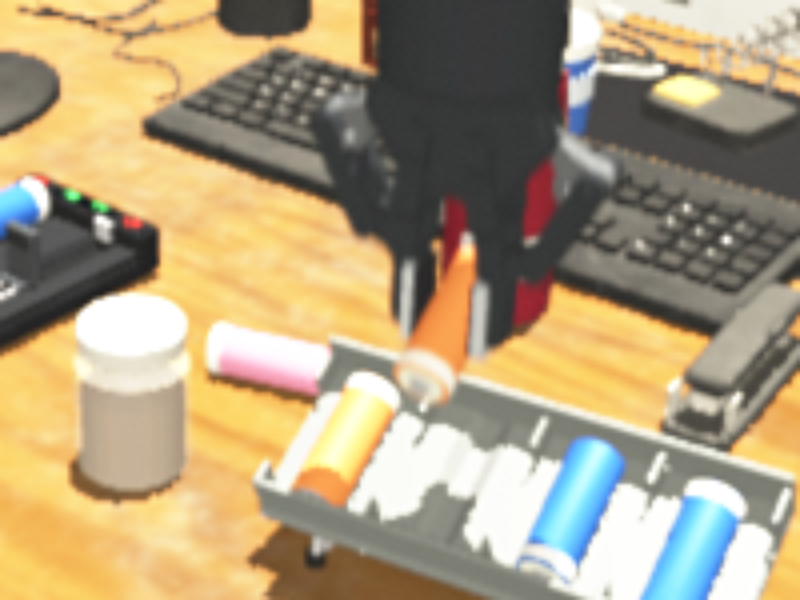

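The orange cell is held at its middle, around (440,325), still tilted with its + end low. Next I carry it over and turn it.

Emit:
{"op": "arm_command", "data": {"targets": [[-0.5,[0.144,-0.168,0],-0.234],[-0.5,[0.173,-0.139,0],-0.234],[-0.5,[0.195,-0.105,0],-0.234],[-0.5,[0.211,-0.068,0],-0.234],[-0.5,[0.22,-0.028,0],-0.234],[-0.5,[0.221,0.012,0],-0.234],[-0.5,[0.215,0.052,0],-0.234],[-0.5,[0.202,0.091,0],-0.234],[-0.5,[0.182,0.126,0],-0.234],[-0.5,[0.156,0.157,0],-0.234]]}}

```text
time_s: 6.35
eef_pos: [0.5757, -0.0458, 0.1422]
orientation: [0.532, 0.846, 0.0, 0.0]
force: [0.6, 0.5, -0.6]
gripper_width: 0.0249
gripper_force: 30.7
```

Emit:
{"op": "arm_command", "data": {"targets": [[-0.5,[0.125,0.183,0],-0.234],[-0.5,[0.089,0.203,0],-0.234],[-0.5,[0.051,0.216,0.1],-0.234],[-0.5,[0.011,0.221,0.2],-0.234],[-0.5,[-0.03,0.219,0.3],-0.234],[-0.5,[-0.07,0.21,0.3],-0.234],[-0.5,[0,0,0.2],0]]}}

```text
time_s: 7.22
eef_pos: [0.6292, 0.0462, 0.0529]
orientation: [0.013, 1.0, 0.0, -0.0]
force: [-0.1, -0.8, 0.4]
gripper_width: 0.0246
gripper_force: 30.7
```

```bash
python3 - <<'E'
from h import *
to(.63,.045,.013,3.110)
E
```

```text
t 7.22 pos [0.6292 0.0462 0.0529] yaw 3.1159 w 0.0246 gf 30.7 F [-0.1 -0.8  0.4]
shift -0.011 -0.015 0.499 turn 0.007
```

Emit:
{"op": "arm_command", "data": {"targets": [[-0.5,[0,0,0.25],0.007],[-0.5,[0,0,0.07],0],[-0.5,[0,0,0.06],0],[-0.5,[0,0,0.06],0],[-0.5,[0,0,0.05],0],[-0.5,[0,0,0],0]], "squeeze": 22}}

```text
time_s: 7.98
eef_pos: [0.6292, 0.045, 0.0165]
orientation: [0.017, 1.0, -0.0, 0.0]
force: [-6.8, -0.6, 14.3]
gripper_width: 0.0246
gripper_force: 34.3
```

Emit:
{"op": "arm_command", "data": {"targets": [[-0.5,[0,0,0.04],0],[-0.5,[0,0,0.03],0],[-0.5,[0,0,0],0]]}}

```text
time_s: 8.35
eef_pos: [0.6293, 0.0451, 0.011]
orientation: [0.017, 1.0, -0.0, 0.0]
force: [-7.4, 0.1, 14.6]
gripper_width: 0.0248
gripper_force: 35.9
```

```bash
python3 - <<'E'
from h import *; from rig import bot
to(.63,.045,.013,3.110)
p=bot.get_image("scene"); cv2.imwrite("pics/s3.png",cv2.resize(p["frame"][130:280,150:350],None,fx=4,fy=4))
E
```

```text
t 8.35 pos [0.6293 0.0451 0.011 ] yaw 3.1083 w 0.0248 gf 35.9 F [-7.4  0.1 14.6]
shift -0.009 -0.001 -0.025 turn -0.002
```

View pics/s3.png

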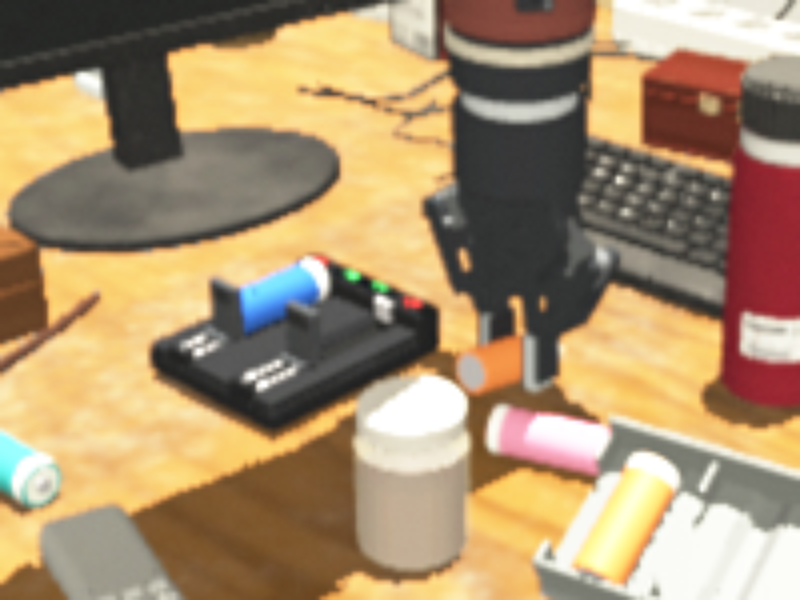

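The cell's flat end shows at (475,370), nearly level. To be sure it is level, I'll release it on the desk and grip it again.

Emit:
{"op": "arm_command", "data": {"targets": [[-0.2,[0,0,0],0],[-0.2,[0,0,-0.025],0],[-0.2,[0,0,0],0],[-0.5,[0,0,0],0],[-0.5,[0,0,0],0],[-0.5,[0,0,0],0]], "squeeze": 50}}

```text
time_s: 9.15
eef_pos: [0.6296, 0.0454, 0.0112]
orientation: [0.016, 1.0, -0.0, 0.0]
force: [0.0, -0.1, 5.3]
gripper_width: 0.0243
gripper_force: 48.9
```

Emit:
{"op": "arm_command", "data": {"targets": [[-0.5,[0,0,-0.4],0],[-0.5,[0,0,-0.4],0],[-0.5,[0,0,0],0]]}}

```text
time_s: 9.52
eef_pos: [0.6311, 0.0454, 0.0771]
orientation: [0.016, 1.0, -0.0, 0.002]
force: [-0.3, 0.2, -2.3]
gripper_width: 0.0242
gripper_force: 49.3
```

```bash
python3 - <<'E'
from h import *; from rig import bot
to(RB[0]+.016,RB[1],.0515,3.110)
p=bot.get_image("top"); cv2.imwrite("pics/t4.png",cv2.resize(p["frame"][150:270,160:320],None,fx=5,fy=5))
s=bot.get_image("scene"); cv2.imwrite("pics/s4.png",cv2.resize(s["frame"][130:280,150:350],None,fx=4,fy=4))
for n,c in (("top",p),("scene",s)):
    m=colmask(c,"orange"); m[230:]=0; 
    if n=="top": m[:,300:]=0
    ys,xs=np.nonzero(m); print(n,len(xs),xs.min(),xs.max(),ys.min(),ys.max())
    st=state()[0]; print("pred sleeve",np.round(proj(c,cyl(st,-.0316,0,-.034,.0255)).min(0)),np.round(proj(c,cyl(st,-.0316,0,-.034,.0255)).max(0)))
E
```

```text
t 9.53 pos [0.6311 0.0454 0.0771] yaw 3.1097 w 0.0242 gf 49.3 F [-0.3  0.2 -2.3]
shift 0.631 1.048 0.320 turn -0.000
top 3724 49 299 0 229
pred sleeve [233. 158.] [247. 188.]
scene 9364 10 544 27 229
pred sleeve [265. 187.] [291. 207.]
```

View pics/s4.png

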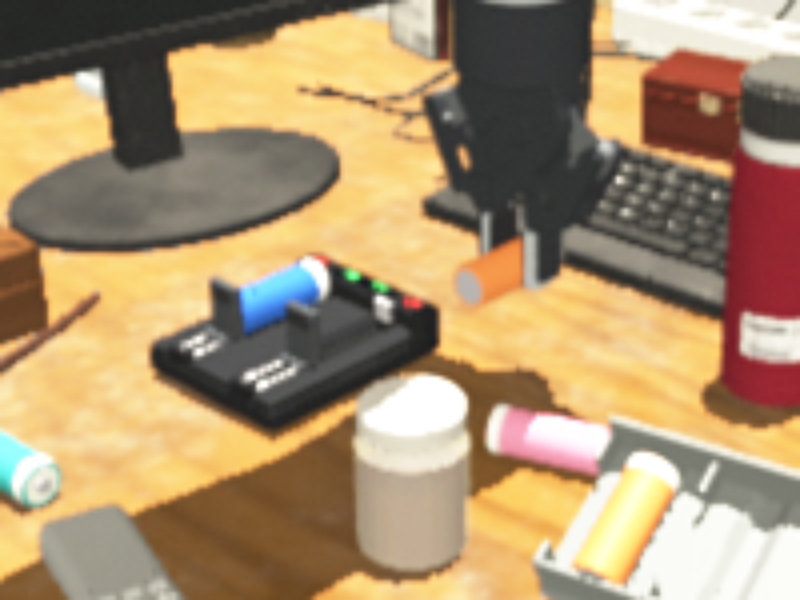

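The scene crop shows the cell level, its flat end centred at (468,285) and facing the slider side. I'll work out where it sits in the grip along its axis.

```bash
python3 - <<'E'
from h import *; from rig import bot
p=bot.get_image("scene"); m=bot.silhouettes(p,"orange_1_mid")
st=state()[0]+[0,0,.002]
for d in (-.006,-.003,0,.003,.006):
    e=cyl(st+np.array([d,0,0]),-.0316,0,-.034,-.034); q=proj(p,e); print(d,np.round(q.mean(0),1),np.round([q.min(0),q.max(0)],1).tolist())
h=cv2.cvtColor(p["frame"],cv2.COLOR_BGR2HSV)[185:215,255:285]
g=((h[...,1]<90)&(h[...,2]>90)).astype(np.uint8); n,l,s,c=cv2.connectedComponentsWithStats(g)
for i in range(1,n):
    if s[i,4]>15: print("grey",s[i],c[i]+[255,185])
for d in m: print(d["xy"],d["conf"],np.nonzero(d["pixels"].any(0))[0][[0,-1]],np.nonzero(d["pixels"].any(1))[0][[0,-1]])
E
```

```text
-0.006 [266.9 201.7] [[262.9, 196.3], [271.2, 207.3]]
-0.003 [267.8 201.3] [[263.8, 195.8], [272.1, 206.8]]
0 [268.7 200.8] [[264.7, 195.4], [273.0, 206.3]]
0.003 [269.6 200.4] [[265.6, 194.9], [273.9, 205.9]]
0.006 [270.5 199.9] [[266.5, 194.5], [274.8, 205.4]]
grey [15  0  3  9 25] [270.92 188.8 ]
grey [24  0  6 19 55] [281.72727273 194.29090909]
grey [ 9 13  6  9 40] [266.3  202.05]
[307.9, 261.4] 0.97 [293 319] [243 275]
[284.8, 239.3] 0.87 [271 300] [231 247]
[150.4, 245.2] 0.73 [138 164] [234 255]
```

```bash
python3 - <<'E'
from h import *
ux=np.array([np.cos(CH[2]),np.sin(CH[2])])
a=RB+.022*ux; to(a[0],a[1],.0475,3.110)
E
```

```text
t 9.72 pos [0.6284 0.0455 0.0736] yaw 3.1097 w 0.0244 gf 49.3 F [ 0.4  0.6 -0.6]
shift 0.522 1.042 0.326 turn -0.000
```

Emit:
{"op": "arm_command", "data": {"targets": [[-0.5,[0.17,0.34,0],0],[-0.5,[0.17,0.35,0],0],[-0.5,[0.18,0.35,0],0],[-0.5,[0,0,0],0],[-0.5,[0,0,0.16],0],[-0.5,[0,0,0.16],0],[-0.5,[0,0,0],0]]}}

```text
time_s: 10.6
eef_pos: [0.5898, 0.1291, 0.0477]
orientation: [0.016, 1.0, -0.0, -0.001]
force: [0.0, -0.6, -0.2]
gripper_width: 0.0243
gripper_force: 49.5
```

```bash
python3 - <<'E'
from h import *; from rig import bot
ux=np.array([np.cos(CH[2]),np.sin(CH[2])])
a=RB+.002*ux; to(a[0],a[1],.0475,3.110)
p=bot.get_image("top"); s=bot.get_image("scene")
A=cv2.resize(p["frame"][160:240,155:235],None,fx=5,fy=5);B=cv2.resize(s["frame"][165:245,180:260],None,fx=5,fy=5)
cv2.imwrite("pics/b5.png",np.hstack([A,B]))
E
```

```text
t 10.60 pos [0.5898 0.1291 0.0477] yaw 3.1087 w 0.0243 gf 49.5 F [ 0.  -0.6 -0.2]
shift 0.257 0.012 0.002 turn -0.002
```

View pics/b5.png

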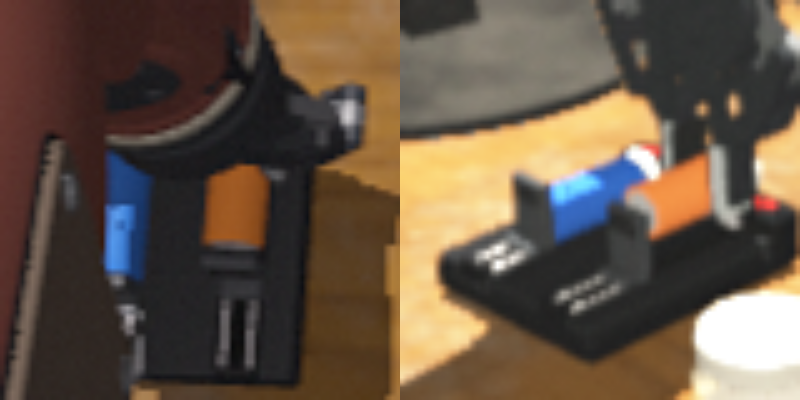

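The cell is level and in line with the right slider: flat end at (236,247), tab at (234,255). I'll push the slider back.

Emit:
{"op": "arm_command", "data": {"targets": [[-0.5,[0.08,0.006,0],0],[-0.5,[0.09,0.006,0],0],[-0.5,[0.087,0,0],0],[-0.5,[0,0,0],0],[-0.5,[0,0,0],0]]}}

```text
time_s: 11.32
eef_pos: [0.5708, 0.1314, 0.0499]
orientation: [0.016, 1.0, -0.0, 0.001]
force: [4.6, -2.2, -1.1]
gripper_width: 0.0241
gripper_force: 49.3
```

```bash
python3 - <<'E'
from h import *; from rig import bot
ux=np.array([np.cos(CH[2]),np.sin(CH[2])])
a=RB+.002*ux; to(a[0],a[1],.0295,3.110)
p=bot.get_image("top"); s=bot.get_image("scene")
A=cv2.resize(p["frame"][160:240,155:235],None,fx=5,fy=5);B=cv2.resize(s["frame"][165:245,180:260],None,fx=5,fy=5)
cv2.imwrite("pics/b6.png",np.hstack([A,B]))
E
```

```text
t 11.32 pos [0.5708 0.1314 0.0499] yaw 3.1097 w 0.0241 gf 49.3 F [ 4.6 -2.2 -1.1]
shift 0.018 -0.010 0.255 turn -0.000
```

View pics/b6.png

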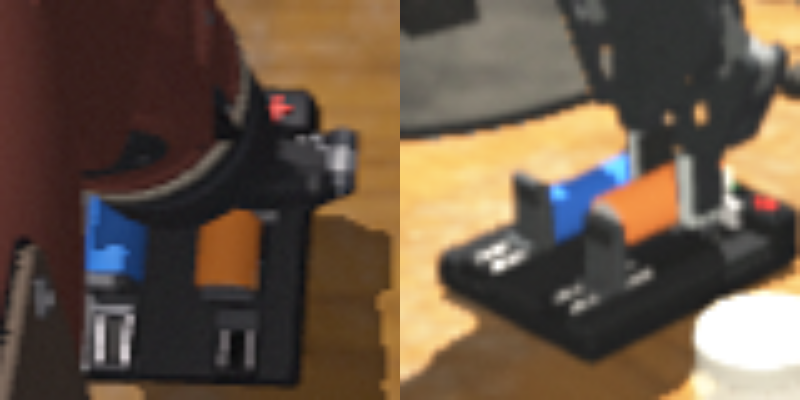

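The slider is back: the flat end moved from row 247 to 287, and the force is 4.6 N. I'll push 4 mm more for nub clearance, then lower.

Emit:
{"op": "arm_command", "data": {"targets": [[-0.5,[0.055,-0.005,0],0],[-0.5,[0,0,0],0],[-0.5,[0,0,0.07],0],[-0.5,[0,0,0.07],0],[-0.5,[0,0,0.06],0],[-0.5,[0,0,0],0]]}}

```text
time_s: 12.18
eef_pos: [0.5669, 0.1316, 0.0339]
orientation: [0.016, 1.0, 0.0, 0.001]
force: [6.3, 0.6, 0.0]
gripper_width: 0.0241
gripper_force: 49.4
```

```bash
python3 - <<'E'
from h import *; from rig import bot
ux=np.array([np.cos(CH[2]),np.sin(CH[2])])
a=RB+.002*ux; to(a[0],a[1],.0295,3.110)
E
```

```text
t 12.18 pos [0.5669 0.1316 0.0339] yaw 3.1098 w 0.0241 gf 49.4 F [6.3 0.6 0. ]
shift -0.030 -0.010 0.055 turn -0.000
```

Emit:
{"op": "arm_command", "data": {"targets": [[-0.5,[0,-0.005,0.05],0],[-0.5,[0,0,0.015],0],[-0.5,[-0.03,0,0],0],[-0.5,[-0.025,0,0],0],[-0.5,[0,0,0],0]]}}

```text
time_s: 12.8
eef_pos: [0.5694, 0.1308, 0.0301]
orientation: [0.016, 1.0, 0.0, 0.0]
force: [-5.3, -2.1, 24.1]
gripper_width: 0.0242
gripper_force: 59.2
```

Emit:
{"op": "arm_command", "data": {"targets": [[-0.1,[0,0,-0.01],0],[-0.1,[0,0,0],0],[-0.1,[0,0,0],0],[-0.1,[0,0,-0.3],0],[-0.1,[0,0,-0.4],0]]}}

```text
time_s: 13.42
eef_pos: [0.5688, 0.1307, 0.0845]
orientation: [0.016, 1.0, -0.0, -0.001]
force: [0.8, -0.6, 0.4]
gripper_width: 0.0386
gripper_force: 0.0
```

```bash
python3 - <<'E'
from h import *; from rig import bot
to(CH[0],CH[1],.0315,3.110)
p=bot.get_image("top"); s=bot.get_image("scene")
A=cv2.resize(p["frame"][160:240,155:235],None,fx=5,fy=5);B=cv2.resize(s["frame"][165:245,180:260],None,fx=5,fy=5)
cv2.imwrite("pics/b7.png",np.hstack([A,B]))
for z in (.0315,):
  m,a=blob(colmask(p,"orange"),(204,207)); f=fit(p,m,z,-.03,0); print(a,f,"exp",RB)
E
```

```text
t 13.43 pos [0.5688 0.1307 0.0845] yaw 3.1097 w 0.0386 gf 0.0 F [ 0.8 -0.6  0.4]
shift 0.019 0.701 0.663 turn -0.000
176 (array([ 0.56576718,  0.13184905, -0.05729405]), np.float64(0.7439588429058209)) exp [0.56731035 0.13079803]
```

View pics/b7.png

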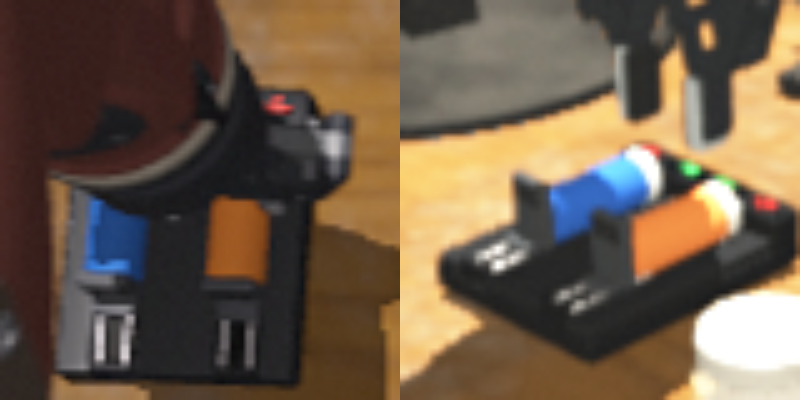

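The right-bay orange cell (660,230) lies level with its collar at the + contact and its slider clamped, just like the blue cell. Next is the full blue cell.

Emit:
{"op": "arm_command", "data": {"targets": [[0,[0.019,0.35,0],0],[0,[0,0.35,0],0],[0,[0,0,0],0],[0,[0,0,0.3],0],[0,[0,0,0.3],0],[0,[0,0,0.05],0],[0,[0,0,0],0]]}}

```text
time_s: 14.4
eef_pos: [0.5701, 0.1863, 0.0329]
orientation: [0.016, 1.0, -0.0, -0.0]
force: [-0.3, -0.6, -0.5]
gripper_width: 0.0427
gripper_force: 0.0
```

```bash
python3 - <<'E'
from h import *; from rig import bot
to(CH[0],CH[1],.0315,3.110)
E
```

```text
t 14.40 pos [0.5701 0.1863 0.0329] yaw 3.1094 w 0.0427 gf 0.0 F [-0.3 -0.6 -0.5]
shift 0.012 0.006 0.018 turn -0.001
```

Emit:
{"op": "arm_command", "data": {"targets": [[-0.5,[0.012,0.006,0.01],0],[-0.5,[0,0,0],0],[-0.5,[0,0,0],0],[-0.5,[0.05,0,0],0],[-0.5,[0,0,-0.3],0],[-0.5,[0,0,-0.4],0],[-0.5,[0,0,-0.5],0],[-0.5,[0,0,0],0]], "squeeze": 40}}

```text
time_s: 15.4
eef_pos: [0.5676, 0.1879, 0.1319]
orientation: [0.016, 1.0, 0.001, 0.003]
force: [0.7, 0.1, -1.7]
gripper_width: 0.0244
gripper_force: 39.8
```

```bash
python3 - <<'E'
from h import *; from rig import bot
rows([.502,-.195,.13,3.316],8); to(.502,-.195,.13,3.316)
E
```

```text
from [0.5676 0.1879 0.1319 3.1099]
[[0.083, -0.601, 0.003], -0.033]
[[0.099, -0.599, 0.003], -0.033]
[[0.114, -0.596, 0.003], -0.033]
[[0.13, -0.593, 0.003], -0.033]
[[0.145, -0.59, 0.003], -0.033]
[[0.16, -0.586, 0.003], -0.033]
[[0.175, -0.581, 0.003], -0.033]
[[0.19, -0.577, 0.003], -0.033]
t 15.40 pos [0.5676 0.1879 0.1319] yaw 3.1099 w 0.0244 gf 39.8 F [ 0.7  0.1 -1.7]
shift 0.668 -4.810 0.024 turn -0.262
```

Emit:
{"op": "arm_command", "data": {"targets": [[-0.5,[0.083,-0.6,0],-0.033],[-0.5,[0.1,-0.6,0],-0.033],[-0.5,[0.115,-0.595,0],-0.033],[-0.5,[0.13,-0.593,0],-0.033],[-0.5,[0.145,-0.59,0],-0.033],[-0.5,[0.16,-0.586,0],-0.033],[-0.5,[0.175,-0.58,0],-0.033],[-0.5,[0.19,-0.577,0],-0.033],[-0.5,[0,0,0],0]]}}

```text
time_s: 16.52
eef_pos: [0.4989, -0.1983, 0.1276]
orientation: [-0.086, 0.996, -0.0, -0.0]
force: [-0.2, 0.6, -1.8]
gripper_width: 0.0248
gripper_force: 39.9
```

```bash
python3 - <<'E'
from h import *; from rig import bot
to(.502,-.195,.07,3.316)
p=bot.get_image("top"); s=bot.get_image("scene")
m,a=blob(colmask(s,"orange"),(307,259))
A=cv2.resize(p["frame"][190:270,300:420],None,fx=4,fy=4);B=cv2.resize(s["frame"][210:290,260:340],None,fx=4,fy=4)
cv2.imwrite("pics/b8.png",np.hstack([A,B]))
E
```

```text
t 16.52 pos [ 0.4989 -0.1983  0.1276] yaw 3.3132 w 0.0248 gf 39.9 F [-0.2  0.6 -1.8]
shift -0.045 0.033 0.720 turn -0.004
```

View pics/b8.png

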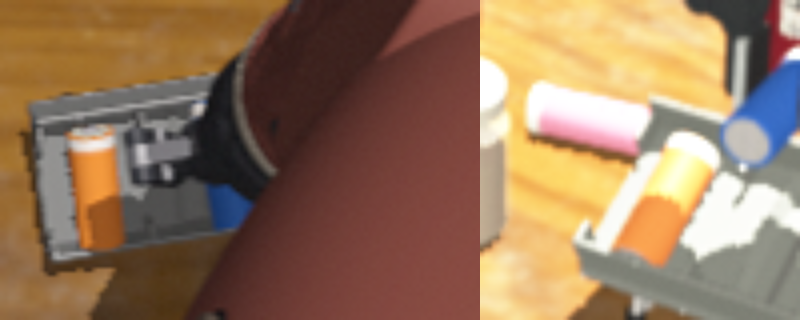

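I've now viewed 11 pictures, one over the limit of 10, so I won't view any more and will check with numbers instead. This one shows the blue cell level above the empty lane 3. I'm lowering it.

Emit:
{"op": "arm_command", "data": {"targets": [[-0.5,[-0.045,0.033,0.3],0],[-0.5,[0,0,0.3],0],[-0.5,[0,0,0.1],0],[-0.5,[0,0,0.06],0],[-0.5,[0,0,0.04],0]], "squeeze": 22}}

```text
time_s: 17.25
eef_pos: [0.5027, -0.191, 0.0639]
orientation: [-0.088, 0.996, 0.0, -0.0]
force: [-0.2, -0.5, -0.8]
gripper_width: 0.0247
gripper_force: 44.6
```

Emit:
{"op": "arm_command", "data": {"targets": [[-0.5,[0,-0.045,0],0],[-0.5,[0,0,0],0]]}}

```text
time_s: 17.5
eef_pos: [0.5037, -0.196, 0.0643]
orientation: [-0.088, 0.996, -0.0, 0.0]
force: [-0.1, -0.3, -1.0]
gripper_width: 0.0241
gripper_force: 44.6
```

```bash
python3 - <<'E'
from h import *; from rig import bot
to(.502,-.195,.06,3.316)
E
```

```text
t 17.50 pos [ 0.5037 -0.196   0.0643] yaw 3.3171 w 0.0241 gf 44.6 F [-0.1 -0.3 -1. ]
shift 0.018 0.015 0.054 turn 0.001
```

Emit:
{"op": "arm_command", "data": {"targets": [[-0.5,[0.01,0.01,0.04],0],[-0.5,[0,0,0.03],0],[-0.5,[0,0,0],0]]}}

```text
time_s: 17.88
eef_pos: [0.5022, -0.195, 0.0582]
orientation: [-0.088, 0.996, 0.0, -0.0]
force: [-0.7, -0.6, -1.4]
gripper_width: 0.0245
gripper_force: 44.6
```

Emit:
{"op": "arm_command", "data": {"targets": [[-0.5,[0,0,0.03],0],[-0.5,[0,0,0],0]]}}

```text
time_s: 18.12
eef_pos: [0.5025, -0.1955, 0.0562]
orientation: [-0.088, 0.996, -0.0, 0.0]
force: [0.5, -1.3, -0.0]
gripper_width: 0.0242
gripper_force: 45.0
```

Contact is starting. I'm releasing.

Emit:
{"op": "arm_command", "data": {"targets": [[0,[0,0,0],0],[0,[0,0,0],0],[0,[0,0,0],0],[0,[0,0,-0.3],0],[0,[0,0,-0.5],0],[0,[0,0,-0.2],0],[0,[0,0,0],0]]}}

```text
time_s: 19.0
eef_pos: [0.5032, -0.1955, 0.1372]
orientation: [-0.088, 0.996, -0.001, 0.001]
force: [-0.7, -0.4, -0.9]
gripper_width: 0.0428
gripper_force: 0.0
```

```bash
python3 - <<'E'
from h import *; from rig import bot
to(.4882,-.1408,.12,3.316)
t=np.radians(25)
p=bot.get_image("top"); s=bot.get_image("scene")
for n,c in (("top",p),("scene",s)):
    for col in ("orange","blue"):
        k=cv2.connectedComponentsWithStats(colmask(c,col)); print(n,col,[(np.round(k[3][i]).tolist(),int(k[2][i,4])) for i in range(1,k[0]) if k[2][i,4]>60])
    e=proj(c,np.array([[.498,-.1957,.053],[.4882,-.1408,.053]])); print("lane3,4 px",np.round(e).tolist())
    # predicted sleeve box of a cell in lane 3
    q=proj(c,cyl(np.array([.498,-.1957,.053]),.175,t,-.034,.0255)); print("sleeve box lane3",np.round(q.min(0)),np.round(q.max(0)))
h=bot.silhouettes(s,"blue_3_mid"); print([(np.round(d["xy"]),round(d["conf"],2),d["pixels"].sum()) for d in h])
E
```

```text
t 19.00 pos [ 0.5032 -0.1955  0.1372] yaw 3.3171 w 0.0428 gf 0.0 F [-0.7 -0.4 -0.9]
shift 0.065 0.706 0.215 turn 0.001
top orange [([177.0, 20.0], 1075), ([259.0, 246.0], 29419), ([227.0, 23.0], 131), ([94.0, 27.0], 137), ([111.0, 49.0], 307), ([218.0, 54.0], 228), ([123.0, 60.0], 126), ([194.0, 58.0], 108), ([141.0, 62.0], 79), ([127.0, 79.0], 137), ([127.0, 101.0], 360), ([364.0, 90.0], 101), ([136.0, 136.0], 333), ([69.0, 298.0], 11541), ([203.0, 203.0], 280), ([324.0, 240.0], 272), ([5.0, 310.0], 103), ([8.0, 319.0], 86), ([13.0, 418.0], 96)]
top blue [([349.0, 240.0], 144)]
lane3,4 px [[348.0, 233.0], [324.0, 237.0]]
sleeve box lane3 [341. 221.] [355. 250.]
scene orange [([80.0, 193.0], 8327), ([466.0, 314.0], 9941), ([235.0, 214.0], 84), ([224.0, 235.0], 69), ([284.0, 247.0], 116), ([471.0, 244.0], 85), ([279.0, 259.0], 96), ([305.0, 264.0], 218), ([191.0, 345.0], 17721), ([232.0, 285.0], 401), ([316.0, 400.0], 693), ([369.0, 398.0], 137), ([358.0, 387.0], 95), ([226.0, 409.0], 74), ([149.0, 413.0], 172)]
scene blue [([333.0, 270.0], 341), ([363.0, 277.0], 247), ([386.0, 288.0], 65), ([397.0, 292.0], 108)]
lane3,4 px [[332.0, 269.0], [305.0, 260.0]]
sleeve box lane3 [318. 254.] [344. 289.]
[(array([334., 267.]), 0.75, np.int64(528))]
```

Emit:
{"op": "arm_command", "data": {"targets": [[0,[0.03,0.35,0],0],[0,[0.035,0.356,0],0],[0,[0,0,0.3],0],[0,[0,0,0.4],0],[0,[0,0,0.22],0],[0,[0,0,0],0]]}}

```text
time_s: 19.9
eef_pos: [0.4857, -0.1397, 0.0606]
orientation: [-0.088, 0.996, 0.001, -0.002]
force: [-0.2, 0.2, -0.1]
gripper_width: 0.0425
gripper_force: 0.0
```

```bash
python3 - <<'E'
from h import *; from rig import bot
to(.4882,-.1408,.054,3.316)
p=bot.get_image("top"); m,a=blob(colmask(p,"orange"),(203,204)); print(a,fit(p,m,.0315,-.03,0),RB)
E
```

```text
t 19.90 pos [ 0.4857 -0.1397  0.0606] yaw 3.3171 w 0.0425 gf 0.0 F [-0.2  0.2 -0.1]
shift -0.028 -0.019 0.083 turn 0.001
279 (array([ 0.56807324,  0.13169445, -0.0415948 ]), np.float64(0.09631955338295957)) [0.56731035 0.13079803]
```

Emit:
{"op": "arm_command", "data": {"targets": [[0,[-0.028,-0.019,0.083],0],[0,[0,0,0],0],[-0.5,[0,0,0],0],[-0.5,[0,0,0],0],[-0.5,[0,0,0],0]], "squeeze": 30}}

```text
time_s: 20.58
eef_pos: [0.4901, -0.1418, 0.0563]
orientation: [-0.088, 0.996, -0.0, 0.0]
force: [-1.1, -0.9, 5.7]
gripper_width: 0.0248
gripper_force: 29.5
```

Emit:
{"op": "arm_command", "data": {"targets": [[-0.5,[0.046,0,-0.1],0],[-0.5,[0.07,0,-0.15],0],[-0.5,[0.07,0,-0.15],0],[-0.5,[0,0,-0.4],0],[-0.5,[0,0,-0.35],0],[-0.5,[0,0,0],0]]}}

```text
time_s: 21.32
eef_pos: [0.4764, -0.1448, 0.1503]
orientation: [-0.088, 0.996, -0.001, 0.002]
force: [-0.2, 0.3, -2.3]
gripper_width: 0.0249
gripper_force: 29.8
```

```bash
python3 - <<'E'
from h import *; from rig import bot
rows([.635,.045,.145,3.110],6)
s=bot.get_image("scene"); d=bot.silhouettes(s,"orange_1_mid"); print([(np.round(x["xy"]).tolist(),round(x["conf"],2)) for x in d]); print(proj(s,state()[0]))
E
```

```text
from [ 0.4764 -0.1448  0.1503  3.317 ]
[[-0.394, 0.332, 0.011], 0.044]
[[-0.383, 0.345, 0.011], 0.044]
[[-0.371, 0.358, 0.011], 0.044]
[[-0.358, 0.371, 0.011], 0.044]
[[-0.345, 0.383, 0.011], 0.044]
[[-0.332, 0.394, 0.011], 0.044]
[([303.0, 228.0], 0.84), ([152.0, 243.0], 0.76), ([285.0, 237.0], 0.7), ([349.0, 272.0], 0.69), ([221.0, 219.0], 0.67)]
[[303.60972948 219.49992131]]
```

Emit:
{"op": "arm_command", "data": {"targets": [[-0.5,[-0.394,0.332,0],0.044],[-0.5,[-0.383,0.345,0],0.044],[-0.5,[-0.371,0.358,0],0.044],[-0.5,[-0.358,0.371,0],0.044],[-0.5,[-0.345,0.383,0.2],0.044],[-0.5,[-0.332,0.394,0.3],0.044],[-0.5,[0,0,0.5],0],[-0.5,[0,0,0.3],0],[-0.5,[0,0,0],0]], "squeeze": 22}}

```text
time_s: 22.55
eef_pos: [0.6312, 0.0458, 0.0407]
orientation: [0.016, 1.0, 0.0, -0.003]
force: [-0.4, 0.4, -0.8]
gripper_width: 0.0248
gripper_force: 29.8
```

```bash
python3 - <<'E'
from h import *
to(.63,.045,.013,3.110)
E
```

```text
t 22.55 pos [0.6312 0.0458 0.0407] yaw 3.1099 w 0.0248 gf 29.8 F [-0.4  0.4 -0.8]
shift 0.015 -0.011 0.347 turn -0.000
```

Emit:
{"op": "arm_command", "data": {"targets": [[-0.5,[0,0,0.12],0],[-0.5,[0,0,0.08],0],[-0.5,[0,0,0.07],0],[-0.5,[0,0,0.05],0],[-0.5,[0,0,0],0]]}}

```text
time_s: 23.18
eef_pos: [0.6383, 0.0454, 0.0211]
orientation: [0.016, 1.0, 0.0, 0.004]
force: [5.1, 0.4, 9.5]
gripper_width: 0.0246
gripper_force: 32.8
```

Emit:
{"op": "arm_command", "data": {"targets": [[-0.5,[0,0,0.03],0],[-0.5,[0,0,0.03],0],[-0.5,[0,0,0],0]]}}

```text
time_s: 23.55
eef_pos: [0.6389, 0.0453, 0.0168]
orientation: [0.016, 1.0, -0.0, 0.005]
force: [6.7, -0.1, 12.3]
gripper_width: 0.025
gripper_force: 33.8
```

Emit:
{"op": "arm_command", "data": {"targets": [[-0.2,[0,0,-0.01],0],[-0.2,[0,0,0],0],[-0.2,[0,0,0],0],[-0.2,[0,0,0],0]], "squeeze": 50}}

```text
time_s: 24.05
eef_pos: [0.6336, 0.0457, 0.014]
orientation: [0.016, 1.0, 0.0, -0.0]
force: [0.2, 0.8, -0.6]
gripper_width: 0.0343
gripper_force: 0.0
```

```bash
python3 - <<'E'
from h import *
to(.63,.045,.0125,3.110)
E
```

```text
t 24.05 pos [0.6336 0.0457 0.014 ] yaw 3.1098 w 0.0343 gf 0.0 F [ 0.2  0.8 -0.6]
shift 0.045 -0.010 0.019 turn -0.000
```

Emit:
{"op": "arm_command", "data": {"targets": [[-0.5,[0,0,0.015],0],[-0.5,[0,0,0],0],[-0.5,[0,0,0],0],[-0.5,[0,0,-0.4],0],[-0.5,[0,0,-0.4],0],[-0.5,[0,0,0],0],[-0.5,[0,0,0],0]]}}

```text
time_s: 24.92
eef_pos: [0.6333, 0.0457, 0.0763]
orientation: [0.016, 1.0, 0.0, -0.001]
force: [0.2, 0.4, -1.3]
gripper_width: 0.0243
gripper_force: 49.6
```

```bash
python3 - <<'E'
from h import *; from rig import bot
p=bot.get_image("scene"); st=state()[0]+[0,0,.0015]; to(CH[0],CH[1],.08,3.11)
for d in (-.009,-.006,-.003,0,.003,.006,.009):
    q=proj(p,cyl(st+np.array([d,0,0]),-.0316,0,-.034,-.034)); print(d,np.round(q.mean(0),1),np.round([q.min(0),q.max(0)],1).tolist())
c=proj(p,st+[-.034,0,0])[0].astype(int); x0,y0=c-15
h=cv2.cvtColor(p["frame"],cv2.COLOR_BGR2HSV)[y0:y0+30,x0:x0+30]
g=((h[...,1]<90)&(h[...,2]>90)).astype(np.uint8); n,l,s,k=cv2.connectedComponentsWithStats(g)
for i in range(1,n):
    if s[i,4]>15: print("grey",s[i],k[i]+[x0,y0])
o=colmask(p,"orange")[y0-15:y0+45,x0-15:x0+45]; n,l,s,k=cv2.connectedComponentsWithStats(o)
for i in range(1,n):
    if s[i,4]>15: print("orange",s[i,:4]+[x0-15,y0-15,0,0],s[i,4],k[i]+[x0-15,y0-15])
top=bot.get_image("top"); 
for d in bot.silhouettes(top,"orange_1_mid"): ys,xs=np.nonzero(d["pixels"]); print(np.round(d["xy"]),round(d["conf"],2),ys.min(),ys.max())
print(proj(top,[st+[-.034,0,-.0],st]))
E
```

```text
t 24.98 pos [0.633  0.0457 0.0758] yaw 3.1097 w 0.0242 gf 49.6 F [ 0.1 -0.7 -1.1]
shift 0.855 1.737 -0.052 turn -0.000
-0.009 [267.3 200.7] [[263.3, 195.3], [271.6, 206.3]]
-0.006 [268.2 200.3] [[264.2, 194.8], [272.5, 205.8]]
-0.003 [269.1 199.8] [[265.1, 194.4], [273.4, 205.4]]
0 [270.  199.4] [[266.0, 193.9], [274.3, 204.9]]
0.003 [270.9 198.9] [[266.8, 193.5], [275.2, 204.4]]
0.006 [271.8 198.5] [[267.7, 193.1], [276.1, 204.0]]
0.009 [272.7 198. ] [[268.6, 192.6], [277.0, 203.5]]
grey [16  0  3  9 27] [272. 188.]
grey [25  0  5 18 56] [282.51785714 192.21428571]
grey [15 12  6  8 37] [272.48648649 199.24324324]
orange [272 190  10  14] 74 [277.51351351 195.81081081]
orange [240 209   5   6] 21 [241.9047619  211.47619048]
orange [256 217  21  12] 123 [267.40650407 223.09756098]
orange [284 219   9   6] 30 [288.36666667 221.36666667]
[269. 202.] 0.84 193 209
[[239.5021028  184.24905479]
 [239.9913531  169.12713403]]
```

```bash
python3 - <<'E'
from h import *
ux=np.array([np.cos(CH[2]),np.sin(CH[2])])
a=CH[:2]+.0095*ux; to(a[0],a[1],.048,3.110)
E
```

```text
t 25.07 pos [0.633  0.0457 0.0757] yaw 3.1097 w 0.0243 gf 49.6 F [-0.1  0.1 -1.4]
shift 0.736 1.738 0.347 turn -0.000
```

Emit:
{"op": "arm_command", "data": {"targets": [[-0.5,[0.18,0.43,0],0],[-0.5,[0.18,0.43,0],0],[-0.5,[0.18,0.44,0],0],[-0.5,[0.19,0.44,0],0],[-0.5,[0,0,0],0],[-0.5,[0,0,0.17],0],[-0.5,[0,0,0.17],0],[-0.5,[0,0,0],0]]}}

```text
time_s: 26.08
eef_pos: [0.5798, 0.1857, 0.0484]
orientation: [0.017, 1.0, -0.0, -0.001]
force: [0.7, 0.3, -0.8]
gripper_width: 0.0243
gripper_force: 50.4
```

```bash
python3 - <<'E'
from h import *; from rig import bot
ux=np.array([np.cos(CH[2]),np.sin(CH[2])])
a=CH[:2]-.0075*ux; to(a[0],a[1],.048,3.110)
p=bot.get_image("scene"); st=state()[0]+[0,0,.0015]
# grey flat end / slider gap: flat end and resting slider face in the scene view
f=CH[:2]-.024*ux; print("slider rest",proj(p,[*f,.0315]),"flat pred d=.0075",proj(p,st+np.array([*(ux*(.0075-.034)),0])))
for col in ("orange","blue"):
    k=cv2.connectedComponentsWithStats(colmask(p,col)[:245,180:265]); print(col,[(k[2][i].tolist(),np.round(k[3][i]+[180,0]).tolist()) for i in range(1,k[0]) if k[2][i,4]>30])
q=proj(p,cyl(st+np.array([*(ux*.0075),0]),-.0316,0,-.034,.0255)); print(q.min(0),q.max(0))
E
```

```text
t 26.07 pos [0.5798 0.1857 0.0484] yaw 3.1085 w 0.0243 gf 50.4 F [ 0.7  0.3 -0.8]
shift 0.228 0.009 0.005 turn -0.002
slider rest [[211.09716866 206.71993453]] flat pred d=.0075 [[213.46698749 198.65129024]]
orange [([32, 191, 11, 15, 82], [218.0, 198.0]), ([46, 202, 19, 18, 171], [235.0, 211.0]), ([22, 229, 36, 16, 132], [218.0, 237.0])]
blue []
[209.9107979 185.7049731] [235.67521641 203.80920942]
```

Emit:
{"op": "arm_command", "data": {"targets": [[-0.5,[0.08,0.009,0],0],[-0.5,[0.08,0,0],0],[-0.5,[0.07,0,0],0],[-0.5,[0,0,0],0],[-0.5,[0,0,0],0]]}}

```text
time_s: 26.75
eef_pos: [0.5622, 0.188, 0.0502]
orientation: [0.016, 1.0, 0.0, 0.001]
force: [3.9, -0.4, -1.6]
gripper_width: 0.0241
gripper_force: 50.2
```

```bash
python3 - <<'E'
from h import *; from rig import bot
ux=np.array([np.cos(CH[2]),np.sin(CH[2])])
a=CH[:2]-.0135*ux; to(a[0],a[1],.048,3.110)
F=[]
for i in range(4): bot.get_image("top"); F.append(bot.get_obs()["force"])
print(np.mean(F,0))
p=bot.get_image("top"); o=colmask(p,"orange"); k=cv2.connectedComponentsWithStats(o[160:250,150:235]); print([(k[2][i].tolist(),np.round(k[3][i]+[150,160]).tolist()) for i in range(1,k[0]) if k[2][i,4]>20])
st=state()[0]+[0,0,.0015]
for d in (.003,.0075,.012): q=proj(p,cyl(st+np.array([*(ux*d),0]),-.0316,0,-.034,.0255)); print(d,q.min(0),q.max(0))
E
```

```text
t 26.75 pos [0.5622 0.188  0.0502] yaw 3.1098 w 0.0241 gf 50.2 F [ 3.9 -0.4 -1.6]
shift 0.082 -0.012 0.027 turn -0.000
[ 3.83043594 -0.97394665 -0.60752154]
[([58, 0, 27, 90, 1523], [224.0, 209.0]), ([46, 31, 14, 26, 286], [203.0, 203.0]), ([19, 45, 13, 9, 90], [175.0, 209.0])]
0.003 [168.27024952 188.10346245] [182.7980196  216.63546087]
0.0075 [168.46251248 186.10786569] [182.97386753 214.64829488]
0.012 [168.65443699 184.1157741 ] [183.14941213 212.66456141]
```

Emit:
{"op": "arm_command", "data": {"targets": [[-0.5,[0.05,-0.01,0],0],[-0.5,[0.05,0,0],0],[-0.5,[0,0,0],0],[-0.5,[0,0,0],0]]}}

```text
time_s: 27.5
eef_pos: [0.5543, 0.1879, 0.0502]
orientation: [0.016, 1.0, 0.0, 0.001]
force: [5.3, 2.0, -0.7]
gripper_width: 0.0246
gripper_force: 50.3
```

```bash
python3 - <<'E'
from h import *; from rig import bot
ux=np.array([np.cos(CH[2]),np.sin(CH[2])])
a=CH[:2]-.0145*ux; F=[]
for i in range(4): bot.get_image("top"); F.append(bot.get_obs()["force"])
print(np.mean(F,0)); to(a[0],a[1],.030,3.110)
E
```

```text
[ 5.92458148  1.03475368 -1.84879153]
t 27.70 pos [0.5543 0.1879 0.0501] yaw 3.1099 w 0.0243 gf 50.3 F [ 6.2  0.6 -3.2]
shift -0.004 -0.008 0.251 turn -0.000
```

Emit:
{"op": "arm_command", "data": {"targets": [[-0.5,[0,-0.008,0.07],0],[-0.5,[0,0,0.07],0],[-0.5,[0,0,0.06],0],[-0.5,[0,0,0.03],0],[-0.5,[0,0,0],0]]}}

```text
time_s: 28.32
eef_pos: [0.5545, 0.1869, 0.032]
orientation: [0.016, 1.0, 0.0, 0.001]
force: [4.6, 0.3, 1.2]
gripper_width: 0.0238
gripper_force: 50.6
```

Emit:
{"op": "arm_command", "data": {"targets": [[-0.5,[0,0,0.015],0],[-0.5,[-0.03,0,0],0],[-0.5,[-0.03,0,0],0],[-0.5,[0,0,0],0]]}}

```text
time_s: 28.82
eef_pos: [0.5554, 0.1867, 0.0315]
orientation: [0.016, 1.0, 0.0, -0.002]
force: [-13.3, -2.2, 27.9]
gripper_width: 0.024
gripper_force: 53.3
```

Emit:
{"op": "arm_command", "data": {"targets": [[-0.1,[0,0,-0.02],0],[-0.1,[0,0,0],0],[-0.1,[0,0,0],0],[-0.1,[0,0,0],0],[-0.1,[0,0,-0.4],0],[-0.1,[0,0,-0.5],0],[-0.1,[0.4,-0.3,-0.3],0],[-0.1,[0.5,-0.4,-0.3],0],[-0.1,[0.5,-0.4,0],0],[-0.1,[0.5,0,0],0]]}}

```text
time_s: 30.08
eef_pos: [0.4024, 0.1022, 0.152]
orientation: [0.017, 1.0, -0.0, 0.0]
force: [-0.5, 0.8, 0.4]
gripper_width: 0.0387
gripper_force: 0.0
```

```bash
python3 - <<'E'
from h import *; from rig import bot
t=np.radians(25); to(.35,0,.2,3.11)
p=bot.get_image("top"); s=bot.get_image("scene")
for n,col,z,y0,pt,xy in [("oL","orange",.0315,-.03,0,CH[:2]),("oR","orange",.0315,-.03,0,RB),("b3","blue",.053,.175,t,(.498,-.1957)),("b2","blue",.053,3.3166,-t,(.509,-.251)),("b1","blue",.053,.175,t,(.5174,-.3061))]:
    uv=proj(p,[*xy,z])[0]; m,a=blob(colmask(p,col),uv); f=fit(p,m,z,y0,pt); print(n,a,np.round(f[0],4),round(f[1],3),"exp",np.round(xy,4))
for nm in ("jar_mid","flask_mid","desk_stapler_mid"): print(nm,[np.round(d["xy"]).tolist() for d in bot.spot_in(p,nm)][:1])
E
```

```text
t 30.07 pos [0.4024 0.1022 0.152 ] yaw 3.1075 w 0.0387 gf 0.0 F [-0.5  0.8  0.4]
shift 0.611 -1.299 -0.600 turn -0.003
oL 294 [ 0.5694  0.1868 -0.0346] 0.076 exp [0.5691 0.1868]
oR 280 [ 0.5683  0.1317 -0.0335] 0.095 exp [0.5673 0.1308]
b3 270 [ 0.5005 -0.1957  0.1612] 0.174 exp [ 0.498  -0.1957]
b2 276 [ 0.5097 -0.2507  3.3024] 0.159 exp [ 0.509 -0.251]
b1 267 [ 0.5171 -0.3062  0.1778] 0.194 exp [ 0.5174 -0.3061]
jar_mid [[268.0, 244.0]]
flask_mid [[180.0, 218.0]]
desk_stapler_mid [[355.0, 133.0]]
```

```bash
python3 - <<'E'
from h import *; from rig import bot
s=bot.get_image("scene"); t=bot.get_image("top"); a=cv2.imread("pics/scene0.png"); b=cv2.imread("pics/top0.png")
for nm in ("flask_mid","jar_mid"): print([(np.round(d["xy"]).tolist(),round(d["conf"],2)) for d in bot.spot_in(s,nm)+bot.spot_in(t,nm)])
print("flask diff",np.abs(s["frame"][140:235,330:365].astype(int)-a[140:235,330:365]).mean(), "top",np.abs(t["frame"][95:165,275:315].astype(int)-b[95:165,275:315]).mean())
h=bot.silhouettes(s,"blue_3_mid"); ang=np.radians(25)
q=proj(s,cyl(np.array([.5005,-.1957,.054]),.175,ang,-.034,.0315)); H=np.zeros((420,560),np.uint8); cv2.fillConvexPoly(H,cv2.convexHull(q.round().astype(np.int32)),1)
for d in h: m=d["pixels"]; print(np.round(d["xy"]),round(d["conf"],2),"IoU",(m&(H>0)).sum()/(m|(H>0)).sum())
for n,c in(("L",CH[:2]),("R",RB)):
    q=proj(s,cyl(np.array([*c,.0315]),-.0316,0,-.034,.0315)); H=np.zeros((420,560),np.uint8); cv2.fillConvexPoly(H,cv2.convexHull(q.round().astype(np.int32)),1)
    print(n,[round(float((d["pixels"]&(H>0)).sum()/(d["pixels"]|(H>0)).sum()),2) for d in bot.silhouettes(s,"orange_1_mid")])
E
```

```text
[([346.0, 187.0], 0.75), ([349.0, 274.0], 0.28), ([292.0, 120.0], 0.65)]
[([253.0, 247.0], 0.94), ([221.0, 218.0], 0.4), ([270.0, 242.0], 0.64), ([195.0, 204.0], 0.56)]
flask diff 11.514285714285714 top 6.1761904761904765
[334. 267.] 0.73 IoU 0.7651888341543513
L [0.0, 0.6, 0.0, 0.0]
R [0.0, 0.0, 0.0, 0.6]
```

```bash
python3 -c "
from rig import bot
print(bot.sign_off())"
```

```text
the job is handed in; nothing more can be done
None
```

The job is handed in at about 30 s: both orange cells lie in the charger bays, + ends at the fixed contacts, and the full blue cell is in rack compartment 3. The final camera fit put the cells within about 1.5 mm of their seats in the bays, and the blue cell 2.5 mm uphill in its compartment; the other rack cells, jar, flask and stapler showed no clear movement. I viewed 11 pictures, one over the limit of 10.

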